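Check a receipt printer's cover catch and hold the cover open

ROBOT

A 6-joint arm with a two-finger parallel gripper is mounted at the origin on the work surface. World frame = base frame: x ahead of the robot, y to its left, z up, the work surface at z = 0. Lengths are in m, angles in rad, forces in N, time in s.
With the tool pointing down it reaches from about 0.35 to 0.975 m from the base axis. Payload 17.4 kg.
Tool frame: the origin (TCP) lies midway between the tips of the shut fingers; the grasp point (between the pads) lies 19 mm behind it; z points along the fingers, y is the line along which they close (so a half turn about z gives the same grasp; the last joint's range is limited). The gripper opens to 85 mm and grips with 20 to 120 N. Pads are 22 mm wide; open, the fingers measure 114 mm over their backs; the gripper's body (76 mm by 85 mm) begins 54 mm behind the grasp point. The pads swing forward as they close: fully open they stand 13 mm farther back than shut.
Start: joints at [1.094, 0.116, 1.442, -0, 1.584, -0.038], TCP at [0.287, 0.611, 0.231] pointing down, gripper open.
Joint ranges: [-2.83, 2.83], [-0.83, 2.19], [0.07, 2.5], [-1.14, 4.28], [0.01, 3], [-2.97, 2.97]. Speed limits (rad/s): [1.89, 1.89, 2.22, 3.14, 3.14, 3.14].

INTERFACE

Orientations are given as [roll, pitch, yaw] about the fixed x, y, z axes, in that order (R = Rz(yaw) Ry(pitch) Rx(roll)).
In Python, from station import env gives the robot as it stands.
- The arm moves only by the tool play_rows, never from a script. Its argument "targets" is a list of rows, each an object of numbers: "tx", "ty", "tz": the shift along the tool's x, y, z in m; "wx", "wy", "wz": the turn, a rotation vector about the tool's x, y, z in rad. In form: [{"tx": .., "ty": .., "tz": .., "wx": .., "wy": .., "wz": ..}, ...]. A call has 1 to 10 rows; each row shifts and turns the commanded pose from where the row before left it, along the tool's axes as they then stand; what a row does not reach is not made up. A row lasts 1/8 s, in which the tool goes at most 62.5 mm and 10.7 degrees, less where a joint would pass 70% of its speed; a pose out of reach is approached as far as the arm can. A call is refused whole if a number of a shift passes 0.0625 or a number of a turn 0.188, either way. A call with a gripper value outside its range is refused whole. "jaw" is the finger opening in m, from 0 to 0.0854, set as the call begins (left out, the last holds). The fingers move at their own pace and stop on an object; "grip_force" is the grip in N (left out, the last holds). Time passes only in rows, so rows that do not move let the fingers close. It gives the time, the measured TCP pose, the force, the opening and the grip force at its end, in the units of the state.
- env.sense(): the state, without advancing time (a new reading comes with each control period).
- env.capture(name): name is "scene" or "top" or "wrist"; returns (picture, depth): 400x640x3 uint8, red, green, blue; 400x640 float32, m along the optical axis (not along the pixel's ray), 0 where there is no reading.
- env.camera_info(name): a dict with "mtx" (3x3 intrinsics, pixels), "eye" and "orientation" of the camera in the world. Camera axes: x right, y down, z forward; pixel columns grow to the right and rows downward; lengths in m; the calibration is good to about 2 mm. A picture is of the moment at which its call begins: read the wrist's pose just before it. camera_info takes no time and is no camera call; for the wrist camera it gives the pose at the moment of the call.
- env.hand_in(): hands the job in; it is judged then, once.
Trained networks look in the newest picture that a camera, given by its name, has taken for a name from the list of things; names that differ only in an ending like _2 or _b are one class to them, and where a whole thing is asked for, a point or a joint stands for the part that bears it (a point fixed in the world has none). Each returns a list of dicts, best first, with "conf" (0 to 1); they miss things now and then, are a little off and sometimes report something else, mostly with a low value. They report only what shows in the picture. A call takes as long as a camera call.
- env.recognise(camera, label): "at" ([column, row] in pixels, amid what is visible of it).
- env.pinpoint(camera, label): "at" ([column, row] in pixels: a listed point, or the origin of a listed thing).
The state is a dict: "clock": time; "joint_positions": joint angles; "qvel": joint speeds; "effort": joint torques, N m; "eef_pos": TCP position; "ee_rot": TCP orientation; "wrist_force": force on the tool from outside, world axes, zero at the start; "torque": the same for the moment, N m; "width": finger opening in m; "gripper_force": force on a finger pad.
Only numpy, scipy, OpenCV 4.12 (cv2) and the standard library are available. Lean on these libraries where they do the work, as an engineer would, in place of code of your own. Each camera call takes 0.05 s, during which the arm holds its last target. There are 200 camera calls.

TASK

Take the yellow handle of the black receipt printer's grey cover and, before you touch the blue release, tug it upwards to learn whether the cover is caught, without wrenching it. If it is caught, slide the blue release all the way out, away from the cover, and take the handle again; then raise the cover to about 50 degrees and finish still holding it there by the handle, because it falls shut by itself. Leave the other things on the bench where they are.

Things in the scene. Friction and masses are not known exactly. Their poses are not given: they have to be found in the camera images.
- printer: receipt printer, fixed to the bench: black case, yellow edging, 200 (x) x 220 (y) x 108 high. Origin: centre of its underside; its front (paper slot, handle end of the cover) faces its -x, roughly to the robot. The grey cover is its top from y = -110 to +48; the black deck with the blue release is the rest, y = +50 to +110. Both upper faces are 108 above the bench.
- cover: grey hinged cover. Origin on its hinge line, at x = +85, y = 0, z = 100 of the printer; axes as the printer's when shut. It opens by turning about its +y (front, at -x, rises), up to 77 degrees; weighs 1.5 to 3.5 N at the handle and falls shut. An unseen catch may hold it: if so it lifts 4 mm at the handle (0.026 rad) and stops hard; if not it just comes up. Load the catch with at most 40 N.
- cover_handle (a point): centre of the yellow handle on the cover near its front: an upright disc, diameter 30, flat faces to the cover's +y and -y, 16 apart, on a 16 x 16 stem; it can pivot between fingers. The point lies 34 above the cover's upper face, at x = -155, y = -31, z = +42 of the cover, so at x = -70, y = -31, z = 142 of the printer when shut. Moves with the cover.
- release: blue release tab standing on the deck: 30 (x) x 14 (y) x 30 high. Origin: centre of its underside; at the start at x = -55, y = +66 to +68, z = 108 of the printer, axes alike. It slides 20 to 22 mm along the printer's +y, away from the cover, to a stop at y = +88, against 2 to 3 N of friction, and stays where left. Fully out, it has drawn the catch clear for good.
- paper_roll: bystander: spare paper roll, white, standing on end, diameter 72, height 57 mm, origin at the centre of its underside
- screwdriver: bystander: screwdriver lying down, length 160 mm, origin at the middle of it
- handset: bystander: grey keypad handset lying flat, 150 x 75 x 35 mm, origin at the centre of its underside
- meter: bystander: yellow multimeter lying flat, 150 x 80 x 49 mm, origin at the centre of its underside
- board: bystander: green circuit board, 120 x 90 x 18 mm, origin at the centre of its underside
- parts_bin: bystander: open blue bin, 140 x 100 x 50 mm, origin at the centre of its underside
- cleaner_can: bystander: red spray can, diameter 60, height 150 mm, origin at the centre of its underside

How it is judged:
By the outcome, as a careful person would: the job done as asked, in the order asked, and still so for the second after the job is handed in, while the arm keeps its last pose, push and grip.
It also fails if it takes over 51 s, if anything falls off the work surface, if the arm or the gripper's body presses on something with over 40 N, if the wrist force passes 120 N, or if a joint passes its speed limit or range.

## Working session

There is one attempt and no reset: what is moved stays moved. The work goes in short steps, Python scripts to look and compute and a tool call to move; the robot and the scene stay as the last step left them, time stands still between calls to the robot, and variables do not carry over. Pictures are saved under pics/ and viewed, at most 10 in all, crops included, and the job is handed in when it is done.

Besides the shell and the picture viewer there is one more tool, called in YAML: its name, and indented under it one key for each argument. play_rows: Moves the arm, as the interface text tells. Its arguments: {"type":"object","properties":{"targets":{"type":"array","items":{"type":"object","properties":{"tx":{"type":"number"},"ty":{"type":"number"},"tz":{"type":"number"},"wx":{"type":"number"},"wy":{"type":"number"},"wz":{"type":"number"}}}},"jaw":{"type":"number"},"grip_force":{"type":"number"}},"required":["targets"]}

```bash
mkdir -p pics; ls; cat > h.py <<'E'
from station import env
import numpy as np, cv2
from scipy.spatial.transform import Rotation as R
def rotm(o):
    o=np.array(o,float)
    return o if o.shape==(3,3) else (R.from_euler('xyz',o).as_matrix() if o.size==3 else R.from_quat(o).as_matrix())
def cam(n):
    i=env.camera_info(n); return np.array(i['mtx']),np.array(i['eye']),rotm(i['orientation'])
def ray(n,uv):
    K,e,r=cam(n); d=r@np.linalg.inv(K)@np.array([uv[0],uv[1],1.]); return e,d
def at_z(n,uv,z):
    e,d=ray(n,uv); return e+d*(z-e[2])/d[2]
def at_d(n,uv,dep):
    e,d=ray(n,uv); return e+d*dep
E
python3 - <<'E'
from h import *
np.set_printoptions(precision=4,suppress=True)
s=env.sense(); print(s)
print(env.camera_info('top'))
ims=[]
for c in ('scene','top'):
    p,d=env.capture(c); np.savez('pics/%s0.npz'%c,p=p,d=d)
    ims.append(p)
    for l in ('printer','cover_handle','release','cover'):
        for f in ('pinpoint','recognise'):
            r=getattr(env,f)(c,l)[:1]
            for q in r:
                u,v=q['at']; dd=d[int(v),int(u)]
                print(c,l,f,q, dd, at_d(c,q['at'],dd))
cv2.imwrite('pics/a.png',cv2.resize(np.vstack(ims)[:,:,::-1],(480,600)))
cv2.imwrite('pics/top.png',ims[1][:,:,::-1])
cv2.imwrite('pics/scene.png',ims[0][:,:,::-1])
print(env.sense()['clock'])
E
```

```text
pics
{'clock': 0.0, 'joint_positions': array([ 1.0942,  0.1165,  1.4423, -0.    ,  1.584 , -0.0378]), 'qvel': array([ 0.001 , -0.001 , -0.0003,  0.0007,  0.0005, -0.    ]), 'effort': array([  0.0308, -73.2201, -63.305 ,   0.0116,  -0.0191,  -0.0017]), 'eef_pos': array([0.2867, 0.6109, 0.2306]), 'ee_rot': array([-3.1404, -0.    ,  2.7028]), 'wrist_force': array([-0.5335, -0.4494, -1.1662]), 'torque': array([0.0193, 0.0331, 0.0063]), 'gripper_force': 0.05203123844694346, 'width': 0.08522305597128284}
{'mtx': array([[495.4335,   0.    , 315.422 ],
       [  0.    , 495.4335, 193.4557],
       [  0.    ,   0.    ,   1.    ]]), 'eye': array([0.3894, 0.007 , 1.6296]), 'orientation': array([-3.0908, -0.0124, -1.5878])}
scene printer pinpoint {'at': [324.7, 277.1], 'conf': 0.65} 0.8338034 [ 0.6402 -0.2005  0.1089]
scene printer recognise {'at': [324.4, 266.7], 'conf': 0.82} 0.8581533 [ 0.6198 -0.177   0.1074]
scene cover_handle pinpoint {'at': [296.7, 238.3], 'conf': 0.82} 0.8674165 [ 0.5369 -0.1802  0.1517]
scene cover_handle recognise {'at': [320.0, 256.2], 'conf': 0.61} 0.87930554 [ 0.592
[... 373 characters left out ...]
4605 [ 0.5856 -0.1627  0.1037]
top printer pinpoint {'at': [351.5, 160.2], 'conf': 0.69} 1.5275503 [ 0.5671 -0.1261  0.1107]
top printer recognise {'at': [355.1, 155.4], 'conf': 0.75} 1.527635 [ 0.5817 -0.1374  0.1115]
top cover_handle pinpoint {'at': [369.0, 169.8], 'conf': 0.87} 1.4806789 [ 0.5321 -0.1738  0.1565]
top cover_handle recognise {'at': [362.3, 156.9], 'conf': 0.78} 1.5264904 [ 0.5766 -0.1594  0.1127]
top release recognise {'at': [353.6, 154.2], 'conf': 0.58} 1.5299819 [ 0.5858 -0.1331  0.1093]
top cover pinpoint {'at': [347.0, 124.6], 'conf': 0.91} 1.5417447 [ 0.6796 -0.1151  0.102 ]
top cover recognise {'at': [359.5, 150.7], 'conf': 0.8} 1.5340241 [ 0.5968 -0.1519  0.1061]
0.9
```

View pics/top.png

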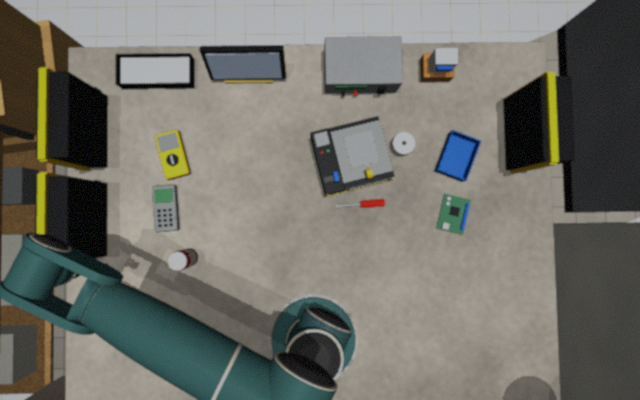

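View pics/scene.png

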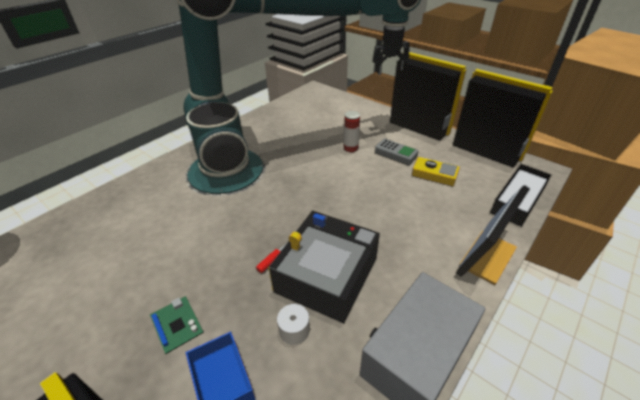

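The top view shows the printer near (352,157), the yellow handle near (369,174), the blue release near (337,177) and the screwdriver in front near (361,204). Next I'll fit the printer from depth.

```bash
cat > fit.py <<'E'
from h import *
def cloud(n,p,d):
    K,e,r=cam(n); v,u=np.mgrid[:400,:640]; ok=d>0
    c=np.stack([(u-K[0,2])/K[0,0],(v-K[1,2])/K[1,1],np.ones_like(d)],-1)*d[...,None]
    return c@r.T+e, ok
def show(n,p,d):
    P,ok=cloud(n,p,d)
    box=ok&(P[...,0]>.4)&(P[...,0]<.8)&(P[...,1]>-.33)&(P[...,1]<.06)
    m=box&(abs(P[...,2]-.108)<.012)
    k,lab,st,_=cv2.connectedComponentsWithStats(m.astype(np.uint8)); b=1+st[1:,4].argmax()
    q=P[lab==b]; r=cv2.minAreaRect((q[:,:2]*1000).astype(np.float32)); print(n,'rect',r,'z',np.median(q[:,2]))
    h=cv2.cvtColor(p,cv2.COLOR_RGB2HSV)
    for nm,a,bb in(('yellow',20,35),('blue',100,130)):
        mm=box&(h[...,0]>=a)&(h[...,0]<=bb)&(h[...,1]>120)&(h[...,2]>60)&(P[...,2]>.115)&(P[...,2]<.17)
        if mm.sum(): 
            w=np.argwhere(mm); print(n,nm,mm.sum(),'px',w.mean(0)[::-1],'med',np.median(P[mm],0),'min',P[mm].min(0),'max',P[mm].max(0))
E
python3 - <<'E'
from fit import *
np.set_printoptions(precision=4,suppress=True)
for n in('top','scene'):
    z=np.load('pics/%s0.npz'%n); show(n,z['p'],z['d'])
E
```

```text
top rect ((584.705322265625, -128.41128540039062), (202.3525848388672, 221.10047912597656), 13.505184173583984) z 0.10771049637493435
top yellow 55 px [367.9273 173.7636] med [ 0.5215 -0.1735  0.1535] min [ 0.4638 -0.1842  0.1162] max [ 0.5355 -0.0484  0.1627]
top blue 51 px [335.8039 176.2353] med [ 0.5168 -0.0758  0.1368] min [ 0.5016 -0.085   0.1197] max [ 0.5314 -0.067   0.1424]
scene rect ((586.516357421875, -130.5734100341797), (201.55567932128906, 223.35726928710938), 12.872952461242676) z 0.10808667403807354
scene yellow 152 px [294.5395 239.3882] med [ 0.5302 -0.182   0.1464] min [ 0.515  -0.1873  0.1151] max [ 0.542  -0.1666  0.1578]
scene blue 106 px [318.5943 218.8302] med [ 0.5211 -0.0821  0.1339] min [ 0.5027 -0.0877  0.1151] max [ 0.5343 -0.0684  0.1402]
```

```bash
cat > plan.py <<'E'
from h import *
PC=np.array([.5858,-.1293]); YAW=.230
def world(x,y,z): c,s=np.cos(YAW),np.sin(YAW); return np.array([PC[0]+c*x-s*y,PC[1]+s*x+c*y,z])
def rows(target,rot,n,start=None):
    s=env.sense(); p=np.array(s['eef_pos']); q=rotm(s['ee_rot']); 
    t=R.from_matrix(rotm(rot)); q=R.from_matrix(q)
    w=(q.inv()*t).as_rotvec()
    step=(np.array(target)-p)/n
    for i in range(n):
        qi=q*R.from_rotvec(w*i/n); print(np.round(qi.inv().apply(step),4),np.round(w/n,4))
E
python3 - <<'E'
from plan import *
print(world(-70,-31,.142) if 0 else world(-.07,-.031,.142), world(-.055,.067,.108))
rows(world(-.07,-.031,.29),[np.pi,0,YAW],18)
E
```

```text
[ 0.52471066 -0.17544208  0.142     ] [ 0.51697385 -0.07660312  0.108     ]
[-0.0305 -0.0339 -0.0033] [-0.      0.      0.1374]
[-0.0349 -0.0294 -0.0033] [-0.      0.      0.1374]
[-0.0386 -0.0244 -0.0033] [-0.      0.      0.1374]
[-0.0416 -0.0189 -0.0033] [-0.      0.      0.1374]
[-0.0438 -0.013  -0.0033] [-0.      0.      0.1374]
[-0.0451 -0.0069 -0.0033] [-0.      0.      0.1374]
[-0.0456 -0.0006 -0.0033] [-0.      0.      0.1374]
[-0.0453  0.0056 -0.0033] [-0.      0.      0.1374]
[-0.0441  0.0118 -0.0033] [-0.      0.      0.1374]
[-0.0421  0.0177 -0.0033] [-0.      0.      0.1374]
[-0.0393  0.0233 -0.0033] [-0.      0.      0.1374]
[-0.0357  0.0285 -0.0033] [-0.      0.      0.1374]
[-0.0315  0.0331 -0.0033] [-0.      0.      0.1374]
[-0.0266  0.0371 -0.0033] [-0.      0.      0.1374]
[-0.0213  0.0404 -0.0033] [-0.      0.      0.1374]
[-0.0156  0.0429 -0.0033] [-0.      0.      0.1374]
[-0.0096  0.0446 -0.0033] [-0.      0.      0.1374]
[-0.0034  0.0455 -0.0033] [-0.      0.      0.1374]
```

play_rows:
  targets:
    - {"tx": -0.0305, "ty": -0.034, "tz": -0.006, "wz": 0.1374}
    - {"tx": -0.035, "ty": -0.0295, "tz": -0.006, "wz": 0.1374}
    - {"tx": -0.0385, "ty": -0.0245, "tz": -0.006, "wz": 0.1374}
    - {"tx": -0.0415, "ty": -0.019, "tz": -0.006, "wz": 0.1374}
    - {"tx": -0.044, "ty": -0.013, "tz": -0.006, "wz": 0.1374}
    - {"tx": -0.045, "ty": -0.007, "tz": -0.006, "wz": 0.1374}
    - {"tx": -0.0455, "ty": -0.0005, "tz": -0.006, "wz": 0.1374}
    - {"tx": -0.0455, "ty": 0.0055, "tz": -0.006, "wz": 0.1374}
    - {"tx": -0.044, "ty": 0.012, "tz": -0.006, "wz": 0.1374}
  jaw: 0.06
  grip_force: 40

```text
schema error: expected keys tx, ty, tz, wx, wy, wz
```

play_rows:
  targets:
    - {"tx": -0.042, "ty": 0.0175, "wz": 0.1374}
    - {"tx": -0.0395, "ty": 0.0235, "wz": 0.1374}
    - {"tx": -0.0355, "ty": 0.0285, "wz": 0.1374}
    - {"tx": -0.0315, "ty": 0.033, "wz": 0.1374}
    - {"tx": -0.0265, "ty": 0.037, "wz": 0.1374}
    - {"tx": -0.0215, "ty": 0.0405, "wz": 0.1374}
    - {"tx": -0.0155, "ty": 0.043, "wz": 0.1374}
    - {"tx": -0.0095, "ty": 0.0445, "wz": 0.1374}
    - {"tx": -0.0035, "ty": 0.0455, "wz": 0.1374}
    - {}

```text
schema error: expected keys tx, ty, tz, wx, wy, wz
```

```bash
python3 - <<'E'
from fit import *
from plan import *
np.set_printoptions(precision=4,suppress=True)
s=env.sense(); print(s['clock'],s['eef_pos'],s['ee_rot'],s['joint_positions'],s['wrist_force'])
p,d=env.capture('wrist'); print(cam('wrist')[1]); cv2.imwrite('pics/w1.png',p[:,:,::-1]); np.savez('pics/w1.npz',p=p,d=d)
show('wrist',p,d)
for l in('cover_handle','release'):
    for r in env.pinpoint('wrist',l)[:2]: print(l,r,at_z('wrist',r['at'],.142 if l[0]=='c' else .108))
rows(world(-.07,-.031,.123),[np.pi,0,YAW],1)
E
```

```text
0.9 [0.2868 0.611  0.2313] [-3.1415  0.      2.7028] [ 1.0942  0.116   1.4416 -0.      1.5841 -0.0378] [-0.2556 -1.0966 -0.156 ]
[0.2248 0.6403 0.3727]Traceback (most recent call last):
  File "<stdin>", line 6, in <module>
  File "fit.py", line 10, in show
    k,lab,st,_=cv2.connectedComponentsWithStats(m.astype(np.uint8)); b=1+st[1:,4].argmax()
                                                                         ~~~~~~~~~~~~~~~^^
ValueError: attempt to get argmax of an empty sequence
```

View pics/w1.png

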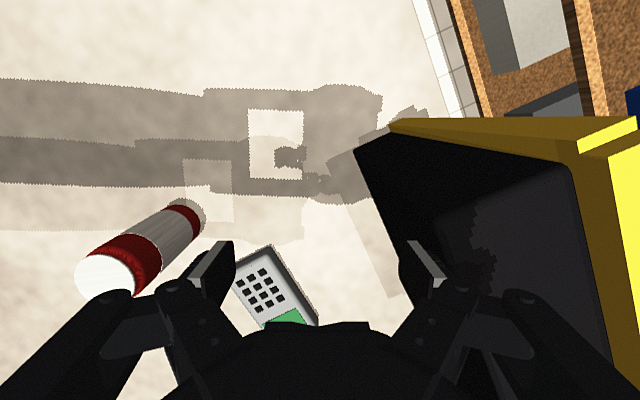

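That picture is from the unmoved start pose: can near (110,275), handset near (270,290). Every row needs all six keys, so I'll resend the moves.

play_rows:
  targets:
    - {"tx": -0.0305, "ty": -0.034, "tz": -0.006, "wx": 0, "wy": 0, "wz": 0.1374}
    - {"tx": -0.035, "ty": -0.0295, "tz": -0.006, "wx": 0, "wy": 0, "wz": 0.1374}
    - {"tx": -0.0385, "ty": -0.0245, "tz": -0.006, "wx": 0, "wy": 0, "wz": 0.1374}
    - {"tx": -0.0415, "ty": -0.019, "tz": -0.006, "wx": 0, "wy": 0, "wz": 0.1374}
    - {"tx": -0.044, "ty": -0.013, "tz": -0.006, "wx": 0, "wy": 0, "wz": 0.1374}
    - {"tx": -0.045, "ty": -0.007, "tz": -0.006, "wx": 0, "wy": 0, "wz": 0.1374}
    - {"tx": -0.0455, "ty": -0.0005, "tz": -0.006, "wx": 0, "wy": 0, "wz": 0.1374}
    - {"tx": -0.0455, "ty": 0.0055, "tz": -0.006, "wx": 0, "wy": 0, "wz": 0.1374}
    - {"tx": -0.044, "ty": 0.012, "tz": -0.006, "wx": 0, "wy": 0, "wz": 0.1374}
  jaw: 0.06
  grip_force: 40

```text
clock: 2.08
eef_pos: [0.4058, 0.2162, 0.2859]
ee_rot: [3.141, -0.001, 1.462]
wrist_force: [0.4, 0.6, -0.2]
width: 0.0602
gripper_force: 0.0
```

play_rows:
  targets:
    - {"tx": -0.042, "ty": 0.0175, "tz": 0, "wx": 0, "wy": 0, "wz": 0.1374}
    - {"tx": -0.0395, "ty": 0.0235, "tz": 0, "wx": 0, "wy": 0, "wz": 0.1374}
    - {"tx": -0.0355, "ty": 0.0285, "tz": 0, "wx": 0, "wy": 0, "wz": 0.1374}
    - {"tx": -0.0315, "ty": 0.033, "tz": 0, "wx": 0, "wy": 0, "wz": 0.1374}
    - {"tx": -0.0265, "ty": 0.037, "tz": 0, "wx": 0, "wy": 0, "wz": 0.1374}
    - {"tx": -0.0215, "ty": 0.0405, "tz": 0, "wx": 0, "wy": 0, "wz": 0.1374}
    - {"tx": -0.0155, "ty": 0.043, "tz": 0, "wx": 0, "wy": 0, "wz": 0.1374}
    - {"tx": -0.0095, "ty": 0.0445, "tz": 0, "wx": 0, "wy": 0, "wz": 0.1374}
    - {"tx": -0.0035, "ty": 0.0455, "tz": 0, "wx": 0, "wy": 0, "wz": 0.1374}
    - {"tx": 0, "ty": 0, "tz": 0, "wx": 0, "wy": 0, "wz": 0}

```text
clock: 3.32
eef_pos: [0.5247, -0.178, 0.2847]
ee_rot: [-3.141, 0.001, 0.225]
wrist_force: [-0.4, 0.4, -0.3]
width: 0.0595
gripper_force: 0.0
```

```bash
python3 - <<'E'
from fit import *
from plan import *
np.set_printoptions(precision=4,suppress=True)
s=env.sense(); print(s['clock'],s['eef_pos'],s['ee_rot'],s['joint_positions'],s['wrist_force'])
p,d=env.capture('wrist'); print(cam('wrist')[1]); cv2.imwrite('pics/w2.png',p[:,:,::-1]); np.savez('pics/w2.npz',p=p,d=d)
for l in('cover_handle','release'):
    for r in env.pinpoint('wrist',l)[:2]: print(l,r,at_z('wrist',r['at'],.142 if l[0]=='c' else .108))
rows(world(-.07,-.031,.123),[np.pi,0,YAW],1)
show('wrist',p,d)
E
```

```text
3.325 [ 0.5247 -0.178   0.2847] [-3.1413  0.0008  0.2252] [-0.373  -0.1565  1.6244 -0.0002  1.6745  0.9725] [-0.4105  0.4489 -0.3249]
[ 0.5923 -0.1611  0.4264]
cover_handle {'at': [318.2, 182.8], 'conf': 0.76} [ 0.5282 -0.1766  0.142 ]
release {'at': [228.5, 164.9], 'conf': 0.57} [ 0.5175 -0.0715  0.108 ]
[0.0003 0.0003 0.1624] [-0.0001 -0.0003  0.0009]
wrist rect ((586.2809448242188, -126.50726318359375), (200.35284423828125, 220.0313720703125), 13.623786926269531) z 0.1079345043958741
wrist yellow 443 px [314.5079 184.5169] med [ 0.5288 -0.1722  0.1546] min [ 0.5119 -0.1833  0.1422] max [ 0.5417 -0.1618  0.1579]
wrist blue 444 px [224.3761 168.3784] med [ 0.5193 -0.0754  0.1371] min [ 0.5025 -0.0836  0.1152] max [ 0.533  -0.0649  0.1401]
```

View pics/w2.png

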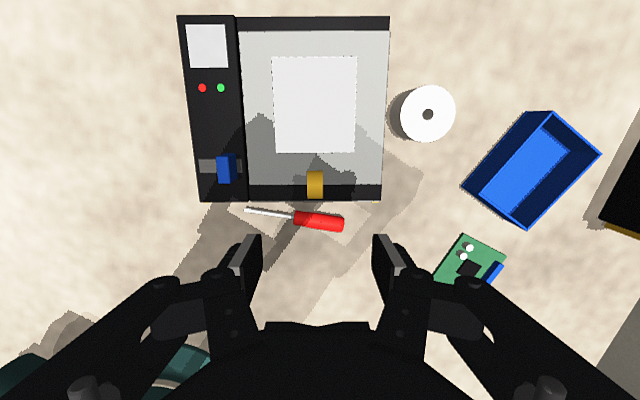

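The wrist view shows the handle near (315,184), the release near (226,168) and the screwdriver near (295,217), just in front. The arm was still settling for that shot, so I'll re-measure.

```bash
python3 - <<'E'
from fit import *
from plan import *
np.set_printoptions(precision=4,suppress=True)
p,d=env.capture('wrist'); np.savez('pics/w3.npz',p=p,d=d)
for l in('cover_handle','release'):
    for r in env.pinpoint('wrist',l)[:1]: print(l,r,at_z('wrist',r['at'],.142 if l[0]=='c' else .108))
show('wrist',p,d)
P,ok=cloud('wrist',p,d); m=ok&(P[...,2]>.150)&(P[...,2]<.17)&(abs(P[...,0]-.527)<.04)&(abs(P[...,1]+.175)<.04)
print(P[m].min(0),P[m].max(0),cv2.minAreaRect((P[m][:,:2]*1000).astype(np.float32)))
m=ok&(P[...,2]>.136)&(P[...,2]<.145)&(abs(P[...,0]-.517)<.035)&(abs(P[...,1]+.077)<.03)
print(cv2.minAreaRect((P[m][:,:2]*1000).astype(np.float32)))
s=env.sense(); print(s['eef_pos'],s['ee_rot'])
E
```

```text
cover_handle {'at': [315.0, 182.1], 'conf': 0.72} [ 0.5282 -0.1723  0.142 ]
release {'at': [230.7, 162.5], 'conf': 0.71} [ 0.5209 -0.0732  0.108 ]
wrist rect ((585.66162109375, -129.33724975585938), (203.27488708496094, 220.43179321289062), 13.17408561706543) z 0.10741654477310053
wrist yellow 427 px [317.1803 184.4988] med [ 0.5295 -0.1746  0.154 ] min [ 0.5121 -0.185   0.1412] max [ 0.5418 -0.1645  0.1575]
wrist blue 426 px [226.9014 168.2441] med [ 0.5201 -0.0776  0.1366] min [ 0.503  -0.0861  0.1151] max [ 0.5339 -0.0679  0.1393]
[ 0.5129 -0.1846  0.1501] [ 0.5394 -0.1655  0.1575] ((525.9265747070312, -175.47593688964844), (24.56566619873047, 15.316423416137695), 12.851067543029785)
((518.4066772460938, -76.94329071044922), (29.32109260559082, 13.675336837768555), 11.61473274230957)
[ 0.5244 -0.1748  0.2857] [ 3.1413 -0.0006  0.2314]
```

play_rows:
  targets:
    - {"tx": 0.001, "ty": 0, "tz": 0.03, "wx": 0, "wy": 0, "wz": 0}
    - {"tx": 0, "ty": 0, "tz": 0.035, "wx": 0, "wy": 0, "wz": 0}
    - {"tx": 0, "ty": 0, "tz": 0.035, "wx": 0, "wy": 0, "wz": 0}
    - {"tx": 0, "ty": 0, "tz": 0.03, "wx": 0, "wy": 0, "wz": 0}
    - {"tx": 0, "ty": 0, "tz": 0.02, "wx": 0, "wy": 0, "wz": 0}
    - {"tx": 0, "ty": 0, "tz": 0.012, "wx": 0, "wy": 0, "wz": 0}
    - {"tx": 0, "ty": 0, "tz": 0, "wx": 0, "wy": 0, "wz": 0}
    - {"tx": 0, "ty": 0, "tz": 0, "wx": 0, "wy": 0, "wz": 0}
  jaw: 0.05

```text
clock: 4.62
eef_pos: [0.5258, -0.1757, 0.1244]
ee_rot: [3.141, -0.001, 0.23]
wrist_force: [0.3, 0.0, -0.3]
width: 0.0501
gripper_force: 0.0
```

play_rows:
  targets:
    - {"tx": 0, "ty": 0, "tz": 0, "wx": 0, "wy": 0, "wz": 0}
    - {"tx": 0, "ty": 0, "tz": 0, "wx": 0, "wy": 0, "wz": 0}
    - {"tx": 0, "ty": 0, "tz": 0, "wx": 0, "wy": 0, "wz": 0}
    - {"tx": 0, "ty": 0, "tz": 0, "wx": 0, "wy": 0, "wz": 0}
    - {"tx": 0, "ty": 0, "tz": 0, "wx": 0, "wy": 0, "wz": 0}
  jaw: 0.0
  grip_force: 40

```text
clock: 5.25
eef_pos: [0.5256, -0.1756, 0.1239]
ee_rot: [3.141, -0.001, 0.23]
wrist_force: [-1.2, 0.6, 6.3]
width: 0.0156
gripper_force: 41.4
```

play_rows:
  targets:
    - {"tx": 0, "ty": 0, "tz": -0.001, "wx": 0, "wy": 0, "wz": 0}
    - {"tx": 0, "ty": 0, "tz": -0.001, "wx": 0, "wy": 0, "wz": 0}
    - {"tx": 0, "ty": 0, "tz": 0, "wx": 0, "wy": 0, "wz": 0}

```text
clock: 5.62
eef_pos: [0.5257, -0.1755, 0.1248]
ee_rot: [3.141, -0.001, 0.23]
wrist_force: [7.6, -0.9, -6.5]
width: 0.0156
gripper_force: 39.7
```

play_rows:
  targets:
    - {"tx": 0, "ty": 0, "tz": -0.001, "wx": 0, "wy": 0, "wz": 0}
    - {"tx": 0, "ty": 0, "tz": 0, "wx": 0, "wy": 0, "wz": 0}

```text
clock: 5.88
eef_pos: [0.5259, -0.1754, 0.1257]
ee_rot: [3.141, -0.001, 0.23]
wrist_force: [11.3, -0.8, -8.8]
width: 0.0158
gripper_force: 39.6
```

play_rows:
  targets:
    - {"tx": 0.001, "ty": 0, "tz": -0.001, "wx": 0, "wy": 0, "wz": 0}
    - {"tx": 0, "ty": 0, "tz": 0, "wx": 0, "wy": 0, "wz": 0}

```text
clock: 6.12
eef_pos: [0.5262, -0.1754, 0.1267]
ee_rot: [-3.141, 0.001, 0.23]
wrist_force: [4.3, -2.5, -6.7]
width: 0.0152
gripper_force: 39.8
```

play_rows:
  targets:
    - {"tx": 0.0005, "ty": 0, "tz": -0.001, "wx": 0, "wy": 0, "wz": 0}
    - {"tx": 0, "ty": 0, "tz": 0, "wx": 0, "wy": 0, "wz": 0}

```text
clock: 6.38
eef_pos: [0.5266, -0.1753, 0.128]
ee_rot: [-3.141, 0.001, 0.229]
wrist_force: [1.0, -3.4, -7.5]
width: 0.0152
gripper_force: 39.6
```

play_rows:
  targets:
    - {"tx": 0.0003, "ty": 0, "tz": -0.001, "wx": 0, "wy": 0, "wz": 0}
    - {"tx": 0, "ty": 0, "tz": 0, "wx": 0, "wy": 0, "wz": 0}

```text
clock: 6.62
eef_pos: [0.5267, -0.1752, 0.1283]
ee_rot: [-3.141, 0.001, 0.229]
wrist_force: [3.7, -4.7, -14.7]
width: 0.0154
gripper_force: 39.7
```

play_rows:
  targets:
    - {"tx": 0, "ty": 0, "tz": -0.0006, "wx": 0, "wy": 0, "wz": 0}
    - {"tx": 0, "ty": 0, "tz": 0, "wx": 0, "wy": 0, "wz": 0}

```text
clock: 6.88
eef_pos: [0.5267, -0.1752, 0.1285]
ee_rot: [-3.141, 0.001, 0.229]
wrist_force: [6.0, -5.8, -18.9]
width: 0.0154
gripper_force: 39.5
```

The cover is caught: force rose steeply to about 19 N with almost no movement after 4 mm. I'll ease it down, let go and move over to the release.

play_rows:
  targets:
    - {"tx": -0.0006, "ty": 0, "tz": 0.002, "wx": 0, "wy": 0, "wz": 0}
    - {"tx": -0.0006, "ty": 0, "tz": 0.002, "wx": 0, "wy": 0, "wz": 0}
    - {"tx": -0.0006, "ty": 0, "tz": 0.0016, "wx": 0, "wy": 0, "wz": 0}
    - {"tx": 0, "ty": 0, "tz": 0, "wx": 0, "wy": 0, "wz": 0}

```text
clock: 7.38
eef_pos: [0.5257, -0.1755, 0.1248]
ee_rot: [3.141, -0.001, 0.23]
wrist_force: [2.4, -1.4, -0.3]
width: 0.0156
gripper_force: 42.5
```

play_rows:
  targets:
    - {"tx": 0, "ty": 0, "tz": 0, "wx": 0, "wy": 0, "wz": 0}
    - {"tx": 0, "ty": 0, "tz": 0, "wx": 0, "wy": 0, "wz": 0}
    - {"tx": 0, "ty": 0, "tz": 0, "wx": 0, "wy": 0, "wz": 0}
    - {"tx": 0, "ty": 0, "tz": -0.02, "wx": 0, "wy": 0, "wz": 0}
    - {"tx": 0, "ty": 0, "tz": -0.03, "wx": 0, "wy": 0, "wz": 0}
    - {"tx": 0, "ty": 0, "tz": -0.02, "wx": 0, "wy": 0, "wz": 0}
    - {"tx": 0, "ty": 0, "tz": 0, "wx": 0, "wy": 0, "wz": 0}
  jaw: 0.045

```text
clock: 8.25
eef_pos: [0.526, -0.1758, 0.1965]
ee_rot: [3.14, -0.003, 0.23]
wrist_force: [0.3, -0.2, -0.3]
width: 0.0451
gripper_force: 0.0
```

play_rows:
  targets:
    - {"tx": 0.005, "ty": -0.03, "tz": 0, "wx": 0, "wy": 0, "wz": 0}
    - {"tx": 0.005, "ty": -0.035, "tz": 0, "wx": 0, "wy": 0, "wz": 0}
    - {"tx": 0.005, "ty": -0.033, "tz": 0, "wx": 0, "wy": 0, "wz": 0}
    - {"tx": 0, "ty": 0, "tz": 0, "wx": 0, "wy": 0, "wz": 0}
    - {"tx": 0, "ty": 0, "tz": 0, "wx": 0, "wy": 0, "wz": 0}

```text
clock: 8.88
eef_pos: [0.5176, -0.0769, 0.1937]
ee_rot: [-3.142, 0.001, 0.23]
wrist_force: [0.2, 0.1, -0.1]
width: 0.0447
gripper_force: 0.0
```

Target z is 0.118, so I'll go down 76 mm.

play_rows:
  targets:
    - {"tx": 0, "ty": 0, "tz": 0.025, "wx": 0, "wy": 0, "wz": 0}
    - {"tx": 0, "ty": 0, "tz": 0.025, "wx": 0, "wy": 0, "wz": 0}
    - {"tx": 0, "ty": 0, "tz": 0.018, "wx": 0, "wy": 0, "wz": 0}
    - {"tx": 0, "ty": 0, "tz": 0.008, "wx": 0, "wy": 0, "wz": 0}
    - {"tx": 0, "ty": 0, "tz": 0, "wx": 0, "wy": 0, "wz": 0}

```text
clock: 9.5
eef_pos: [0.5177, -0.0769, 0.1182]
ee_rot: [-3.141, 0.0, 0.229]
wrist_force: [1.1, 0.1, 0.2]
width: 0.045
gripper_force: 0.0
```

play_rows:
  targets:
    - {"tx": 0, "ty": 0, "tz": 0, "wx": 0, "wy": 0, "wz": 0}
    - {"tx": 0, "ty": 0, "tz": 0, "wx": 0, "wy": 0, "wz": 0}
    - {"tx": 0, "ty": 0, "tz": 0, "wx": 0, "wy": 0, "wz": 0}
    - {"tx": 0, "ty": 0, "tz": 0, "wx": 0, "wy": 0, "wz": 0}
  jaw: 0.0
  grip_force: 25

```text
clock: 10.0
eef_pos: [0.5181, -0.0767, 0.1192]
ee_rot: [3.141, -0.001, 0.23]
wrist_force: [-0.5, -0.0, 5.9]
width: 0.0132
gripper_force: 28.4
```

play_rows:
  targets:
    - {"tx": 0, "ty": -0.004, "tz": 0, "wx": 0, "wy": 0, "wz": 0}
    - {"tx": 0, "ty": -0.005, "tz": 0, "wx": 0, "wy": 0, "wz": 0}
    - {"tx": 0, "ty": -0.005, "tz": 0, "wx": 0, "wy": 0, "wz": 0}
    - {"tx": 0, "ty": -0.004, "tz": 0, "wx": 0, "wy": 0, "wz": 0}
    - {"tx": 0, "ty": 0, "tz": 0, "wx": 0, "wy": 0, "wz": 0}

```text
clock: 10.62
eef_pos: [0.5139, -0.0589, 0.1192]
ee_rot: [3.141, -0.001, 0.23]
wrist_force: [-1.1, 1.4, 6.3]
width: 0.0134
gripper_force: 28.5
```

play_rows:
  targets:
    - {"tx": 0, "ty": -0.001, "tz": 0, "wx": 0, "wy": 0, "wz": 0}
    - {"tx": 0, "ty": -0.001, "tz": 0, "wx": 0, "wy": 0, "wz": 0}
    - {"tx": 0, "ty": 0, "tz": 0, "wx": 0, "wy": 0, "wz": 0}

```text
clock: 11.0
eef_pos: [0.5135, -0.0574, 0.1192]
ee_rot: [3.141, -0.001, 0.23]
wrist_force: [-1.3, -1.6, 5.8]
width: 0.0136
gripper_force: 28.4
```

play_rows:
  targets:
    - {"tx": 0, "ty": -0.001, "tz": 0, "wx": 0, "wy": 0, "wz": 0}
    - {"tx": 0, "ty": 0, "tz": 0, "wx": 0, "wy": 0, "wz": 0}

```text
clock: 11.25
eef_pos: [0.5133, -0.0564, 0.1192]
ee_rot: [3.141, -0.001, 0.23]
wrist_force: [-0.8, -1.3, 5.8]
width: 0.0132
gripper_force: 28.4
```

play_rows:
  targets:
    - {"tx": 0, "ty": -0.001, "tz": 0, "wx": 0, "wy": 0, "wz": 0}
    - {"tx": 0, "ty": 0, "tz": 0, "wx": 0, "wy": 0, "wz": 0}

```text
clock: 11.5
eef_pos: [0.5132, -0.0561, 0.1192]
ee_rot: [3.139, -0.001, 0.229]
wrist_force: [0.3, -7.0, 4.4]
width: 0.0135
gripper_force: 28.2
```

play_rows:
  targets:
    - {"tx": 0, "ty": -0.001, "tz": 0, "wx": 0, "wy": 0, "wz": 0}
    - {"tx": 0, "ty": 0, "tz": 0, "wx": 0, "wy": 0, "wz": 0}

```text
clock: 11.75
eef_pos: [0.5132, -0.056, 0.1192]
ee_rot: [3.137, -0.001, 0.229]
wrist_force: [4.2, -15.5, 2.9]
width: 0.0129
gripper_force: 28.0
```

The release hit its stop at printer y of about 88 mm. I'll ease off, open, rise and check.

play_rows:
  targets:
    - {"tx": 0, "ty": 0.0012, "tz": 0, "wx": 0, "wy": 0, "wz": 0}
    - {"tx": 0, "ty": 0, "tz": 0, "wx": 0, "wy": 0, "wz": 0}

```text
clock: 12.0
eef_pos: [0.5132, -0.0562, 0.1192]
ee_rot: [3.14, -0.001, 0.229]
wrist_force: [0.3, -5.2, 4.8]
width: 0.0139
gripper_force: 28.3
```

play_rows:
  targets:
    - {"tx": 0, "ty": 0, "tz": 0, "wx": 0, "wy": 0, "wz": 0}
    - {"tx": 0, "ty": 0, "tz": 0, "wx": 0, "wy": 0, "wz": 0}
    - {"tx": 0, "ty": 0, "tz": 0, "wx": 0, "wy": 0, "wz": 0}
    - {"tx": 0, "ty": 0, "tz": -0.02, "wx": 0, "wy": 0, "wz": 0}
    - {"tx": 0, "ty": 0, "tz": -0.03, "wx": 0, "wy": 0, "wz": 0}
    - {"tx": 0, "ty": 0, "tz": -0.028, "wx": 0, "wy": 0, "wz": 0}
    - {"tx": 0, "ty": 0, "tz": 0, "wx": 0, "wy": 0, "wz": 0}
  jaw: 0.045

```text
clock: 12.88
eef_pos: [0.5137, -0.0555, 0.2]
ee_rot: [3.14, -0.004, 0.23]
wrist_force: [0.4, -0.4, -0.1]
width: 0.0451
gripper_force: 0.0
```

play_rows:
  targets:
    - {"tx": -0.0035, "ty": 0.03, "tz": 0, "wx": 0, "wy": 0, "wz": 0}
    - {"tx": -0.004, "ty": 0.035, "tz": 0, "wx": 0, "wy": 0, "wz": 0}
    - {"tx": -0.004, "ty": 0.035, "tz": 0, "wx": 0, "wy": 0, "wz": 0}
    - {"tx": -0.0035, "ty": 0.0195, "tz": 0, "wx": 0, "wy": 0, "wz": 0}
    - {"tx": 0, "ty": 0, "tz": 0, "wx": 0, "wy": 0, "wz": 0}
    - {"tx": 0, "ty": 0, "tz": 0, "wx": 0, "wy": 0, "wz": 0}

```text
clock: 13.62
eef_pos: [0.5253, -0.1745, 0.1963]
ee_rot: [-3.141, -0.0, 0.23]
wrist_force: [-1.2, -0.7, 0.2]
width: 0.0449
gripper_force: 0.0
```

```bash
python3 - <<'E'
from fit import *
from plan import *
np.set_printoptions(precision=4,suppress=True)
p,d=env.capture('wrist'); cv2.imwrite('pics/w4.png',p[:,:,::-1])
show('wrist',p,d)
P,ok=cloud('wrist',p,d)
for c in ((.525,-.175,.150,.17),(.513,-.056,.136,.145)):
    m=ok&(P[...,2]>c[2])&(P[...,2]<c[3])&(abs(P[...,0]-c[0])<.035)&(abs(P[...,1]-c[1])<.035)
    if m.sum(): print(cv2.minAreaRect((P[m][:,:2]*1000).astype(np.float32)))
print(world(-.055,.088,0))
s=env.sense(); print(s['eef_pos'],s['ee_rot'],s['joint_positions'])
rows(world(-.07,-.031,.123),[np.pi,0,YAW],1)
E
```

```text
wrist rect ((579.284423828125, -131.21189880371094), (183.6214599609375, 220.28611755371094), 13.191673278808594) z 0.10726049231700427
wrist yellow 901 px [317.9945 213.4184] med [ 0.5305 -0.1744  0.1538] min [ 0.5123 -0.1855  0.1387] max [ 0.5419 -0.1646  0.1574]
wrist blue 1211 px [167.5607 189.0066] med [ 0.5159 -0.06    0.1358] min [ 0.4987 -0.0662  0.115 ] max [ 0.5291 -0.0467  0.1389]
((526.145751953125, -175.4141082763672), (24.850296020507812, 15.976954460144043), 12.822304725646973)
((513.7471923828125, -56.70805358886719), (28.407808303833008, 14.151217460632324), 13.272722244262695)
[ 0.5122 -0.0562  0.    ]
[ 0.5253 -0.1744  0.1964] [-3.1414 -0.0001  0.2303] [-0.3667 -0.1386  1.7505  0.0002  1.5298  0.9738]
[-0.0008  0.0009  0.0734] [-0.0002 -0.0001  0.0003]
```

View pics/w4.png

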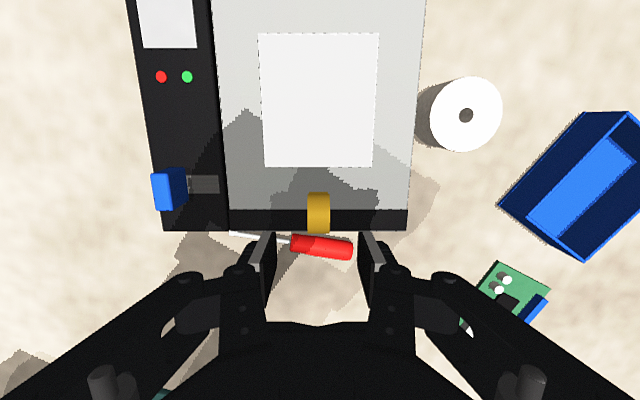

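The blue release is fully out near (168,190), its slot showing beside it, and the handle near (318,213) hasn't moved. I'll take the handle again.

play_rows:
  targets:
    - {"tx": 0, "ty": 0.001, "tz": 0.025, "wx": 0, "wy": 0, "wz": 0}
    - {"tx": 0, "ty": 0, "tz": 0.025, "wx": 0, "wy": 0, "wz": 0}
    - {"tx": 0, "ty": 0, "tz": 0.015, "wx": 0, "wy": 0, "wz": 0}
    - {"tx": 0, "ty": 0, "tz": 0.008, "wx": 0, "wy": 0, "wz": 0}
    - {"tx": 0, "ty": 0, "tz": 0, "wx": 0, "wy": 0, "wz": 0}

```text
clock: 14.3
eef_pos: [0.5256, -0.176, 0.1234]
ee_rot: [-3.141, 0.0, 0.23]
wrist_force: [0.8, -0.8, -0.7]
width: 0.0451
gripper_force: 0.0
```

play_rows:
  targets:
    - {"tx": 0, "ty": 0, "tz": 0, "wx": 0, "wy": 0, "wz": 0}
    - {"tx": 0, "ty": 0, "tz": 0, "wx": 0, "wy": 0, "wz": 0}
    - {"tx": 0, "ty": 0, "tz": 0, "wx": 0, "wy": 0, "wz": 0}
    - {"tx": 0, "ty": 0, "tz": 0, "wx": 0, "wy": 0, "wz": 0}
  jaw: 0.0
  grip_force: 40

```text
clock: 14.8
eef_pos: [0.5257, -0.1756, 0.1242]
ee_rot: [-3.141, -0.001, 0.23]
wrist_force: [-3.0, 7.3, 5.3]
width: 0.0156
gripper_force: 42.1
```

play_rows:
  targets:
    - {"tx": 0.001, "ty": 0, "tz": -0.0035, "wx": 0, "wy": 0, "wz": 0}
    - {"tx": 0.001, "ty": 0, "tz": -0.003, "wx": 0, "wy": 0, "wz": 0}
    - {"tx": 0, "ty": 0, "tz": 0, "wx": 0, "wy": 0, "wz": 0}

```text
clock: 15.18
eef_pos: [0.5273, -0.1752, 0.1298]
ee_rot: [-3.14, 0.001, 0.23]
wrist_force: [-1.8, 5.8, -3.9]
width: 0.0152
gripper_force: 40.8
```

The cover is free now. I'll raise it along the arc.

play_rows:
  targets:
    - {"tx": 0.0022, "ty": 0, "tz": -0.0068, "wx": 0, "wy": 0, "wz": 0}
    - {"tx": 0.0026, "ty": 0, "tz": -0.0065, "wx": 0, "wy": 0, "wz": 0}
    - {"tx": 0.0028, "ty": 0, "tz": -0.0065, "wx": 0, "wy": 0, "wz": 0}
    - {"tx": 0.0031, "ty": 0, "tz": -0.0063, "wx": 0, "wy": 0, "wz": 0}
    - {"tx": 0.0034, "ty": 0, "tz": -0.0061, "wx": 0, "wy": 0, "wz": 0}
    - {"tx": 0.0037, "ty": 0, "tz": -0.006, "wx": 0, "wy": 0, "wz": 0}
    - {"tx": 0.0039, "ty": 0, "tz": -0.0058, "wx": 0, "wy": 0, "wz": 0}

```text
clock: 16.05
eef_pos: [0.5485, -0.1702, 0.1738]
ee_rot: [-3.14, 0.001, 0.23]
wrist_force: [-0.4, 7.1, -6.8]
width: 0.0155
gripper_force: 39.4
```

play_rows:
  targets:
    - {"tx": 0.0042, "ty": 0, "tz": -0.0056, "wx": 0, "wy": 0, "wz": 0}
    - {"tx": 0.0044, "ty": 0, "tz": -0.0055, "wx": 0, "wy": 0, "wz": 0}
    - {"tx": 0.0047, "ty": 0, "tz": -0.0053, "wx": 0, "wy": 0, "wz": 0}
    - {"tx": 0.0048, "ty": 0, "tz": -0.005, "wx": 0, "wy": 0, "wz": 0}
    - {"tx": 0, "ty": 0, "tz": 0, "wx": 0, "wy": 0, "wz": 0}

```text
clock: 16.68
eef_pos: [0.5663, -0.1661, 0.1953]
ee_rot: [-3.14, 0.001, 0.23]
wrist_force: [-1.9, 6.5, -3.5]
width: 0.0156
gripper_force: 40.0
```

play_rows:
  targets:
    - {"tx": 0.005, "ty": 0, "tz": -0.0048, "wx": 0, "wy": 0, "wz": 0}
    - {"tx": 0.0053, "ty": 0, "tz": -0.0046, "wx": 0, "wy": 0, "wz": 0}
    - {"tx": 0.0055, "ty": 0, "tz": -0.0044, "wx": 0, "wy": 0, "wz": 0}
    - {"tx": 0.0057, "ty": 0, "tz": -0.0041, "wx": 0, "wy": 0, "wz": 0}
    - {"tx": 0.0058, "ty": 0, "tz": -0.0039, "wx": 0, "wy": 0, "wz": 0}
    - {"tx": 0.006, "ty": 0, "tz": -0.0036, "wx": 0, "wy": 0, "wz": 0}
    - {"tx": 0.0061, "ty": 0, "tz": -0.0033, "wx": 0, "wy": 0, "wz": 0}
    - {"tx": 0.0063, "ty": 0, "tz": -0.0031, "wx": 0, "wy": 0, "wz": 0}
    - {"tx": 0, "ty": 0, "tz": 0, "wx": 0, "wy": 0, "wz": 0}
    - {"tx": 0, "ty": 0, "tz": 0, "wx": 0, "wy": 0, "wz": 0}

```text
clock: 17.92
eef_pos: [0.6106, -0.1557, 0.227]
ee_rot: [-3.14, 0.001, 0.23]
wrist_force: [-3.3, 6.1, -4.5]
width: 0.0152
gripper_force: 39.9
```

```bash
python3 - <<'E'
from fit import *
from plan import *
np.set_printoptions(precision=4,suppress=True)
p,d=env.capture('scene'); cv2.imwrite('pics/s5.png',cv2.resize(p[120:360,180:500,::-1],(800,600)))
P,ok=cloud('scene',p,d)
c,s=np.cos(YAW),np.sin(YAW); rel=P[...,:2]-PC; X=c*rel[...,0]+s*rel[...,1]; Y=-s*rel[...,0]+c*rel[...,1]; Z=P[...,2]
m=ok&(Y>-.1)&(Y<.04)&(X>-.06)&(X<.075)&(Z>.115)&(Z<.26)
a=np.polyfit(X[m],Z[m],1); res=Z[m]-np.polyval(a,X[m]); k=abs(res)<.01
print(m.sum(),k.sum(),a)
a=np.polyfit(X[m][k],Z[m][k],1); print('open deg',np.degrees(np.arctan(-a[0])))
q=env.sense(); print(q['clock'],q['eef_pos'],q['wrist_force'],q['width'],q['gripper_force'])
h=q['eef_pos']+np.array([0,0,.019]); r=h[:2]-PC; hx=c*r[0]+s*r[1]-.085; print('kin deg',np.degrees(np.arctan2(h[2]-.1,-hx))-15.16)
E
```

```text
2739 2580 [-1.1298  0.2119]
open deg 48.197914067291286
17.975 [ 0.6106 -0.1557  0.227 ] [-2.1811  6.4448 -4.452 ] 0.015377008822227194 39.87342017006313
kin deg 50.23274017483945
```

View pics/s5.png

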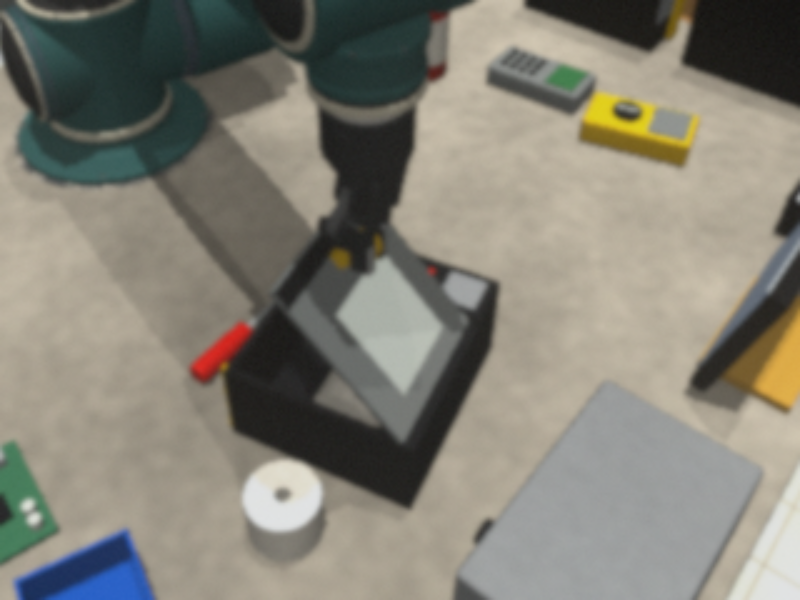

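The cover stands open at about 50° with the handle between the fingers near (358,250), and the other things haven't moved. I'm handing the job in.

```bash
python3 -c "
from station import env
print(env.hand_in())"
```

```text
the job is handed in; nothing more can be done
None
```

The tug (about 19 N) showed the cover was caught, so I slid the blue release fully out, took the handle again and raised the cover to about 50° (50° from the arm pose, 48° from depth). The job is handed in with the gripper still holding it at about 18 s, other things unmoved.

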